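Wring a heat sink onto a van converter

TASK

Fit the bare-aluminium finned heat sink to the black power converter: set it down flat on the open end of the bright steel pad, short of the red lip, then slide it along the pad, faces together, under the lip until it is fully home against the red stop, straight and centred on the pad, and let go. Leave the black and the blue heat sink where they are.

Things in the scene. Friction and masses are not known exactly. Their poses are not given: they have to be found in the camera images.
- bare_sink_center (a point): Centre of the loose bare-aluminium (silver) heat sink, 0.2 kg, 22.5 mm above its underside, z up. Base plate 100 (its x) x 50 (its y) x 8 mm; over the middle 50 mm of its length and its full width stand fins, solid to grip, up to 45 mm above the underside, so 25 mm of bare plate stick out at each end. Grip the fins across the 50 mm width (along y). Both ends are alike: either may lead.
- converter: Black converter, bolted down, 190 (x) x 110 (y) x 40 mm; origin under its centre. Steel pad on top: z 44 mm, x -29 to 75, y -31 to 31. Red stop face at x 75, red lip over the pad x 51 to 75, underside z 58, top z 64. Sink slides along +x, only its plate goes under the lip. Home: sink centre x 25, y 0, z 66.5, its length along x; set down at about x -20. Other pad sides are open.
- black_sink_center (a point): Black heat sink, same shape and size as the bare one (100 x 50 x 45 mm), loose, flat on the bench; a bystander, leave it where it is. The point is its centre, 22.5 mm above its underside; x along its 100 mm length, z up.
- blue_sink_center (a point): Blue heat sink, same shape and size as the bare one (100 x 50 x 45 mm), loose, flat on the bench; a bystander, leave it where it is. The point is its centre, 22.5 mm above its underside; x along its 100 mm length, z up.
Mind the look-alikes: they are no part of the job. Leave any green look-alike of the part that bears bare_sink_center alone.

How it is judged:
On the way:
1. the bare heat sink lies flat on the open end of the pad, still clear of the lip (x of bare_sink_center in the frame of converter between -0.075 and 0.004 m and y of bare_sink_center in the frame of converter between -0.025 and 0.025 m and z of bare_sink_center in the frame of converter between 0.062 and 0.0695 m and angle between bare_sink_center's own z axis and vertical below 0.1 rad and contact force between bare_sink and converter above 0.2 N), for 0.1 s.
At the end, for the whole second after the job is handed in: The bare heat sink lies at rest, flat on the pad, leading edge under the lip and at the stop (within 12 mm), centred across the pad within 12 mm and parallel to it within about 11 degrees; released (x of bare_sink_center in the frame of converter between 0.013 and 0.028 m and y of bare_sink_center in the frame of converter between -0.012 and 0.012 m and z of bare_sink_center in the frame of converter between 0.064 and 0.069 m and angle between the x axis of bare_sink_center and the x axis of converter, either way round below 0.19 rad and angle between bare_sink_center's own z axis and vertical below 0.07 rad and linear speed of bare_sink below 0.02 m/s); the robot touches nothing.
It fails at once if the black or the blue heat sink is moved more than 20 mm (distance of any of black_sink_center, blue_sink_center from where it was at the start of the episode above 0.02 m).
It also fails if it takes over 38 s, if anything falls off the work surface, if the arm or the gripper's body presses on something with over 40 N, if the wrist force passes 120 N, or if a joint passes its speed limit or range.

ROBOT

A 6-joint arm with a two-finger parallel gripper is mounted at the origin on the work surface. World frame = base frame: x ahead of the robot, y to its left, z up, the work surface at z = 0. Lengths are in m, angles in rad, forces in N, time in s.
With the tool pointing down it reaches from about 0.375 to 0.9 m from the base axis. Payload 3.1 kg.
Tool frame: the origin (TCP) lies at the very end of the fingers, on their centre line; the grasp point (between the pads) lies 19 mm behind it; y points along the fingers, x is the direction in which the jaws open and shut, and the axes are right-handed (so a half turn about y gives the same grasp; the last joint's range is limited). The gripper opens to 87 mm and grips with 3 to 60 N. Pads are 19 mm wide; open, the fingers measure 117 mm over their backs; the gripper's body (75 mm by 190 mm) begins 51 mm behind the grasp point.
Start: joints at [-1.484, 0.527, 1.433, -0, 1.181, -0.178], TCP at [0.164, -0.603, 0.184] pointing down, gripper open.
Joint ranges: [-3.08, 3.08], [-0.75, 2.2], [0.22, 2.44], [-1.43, 4.57], [0, 2.65], [-2.85, 2.85]. Speed limits (rad/s): [2.79, 2.79, 3.14, 3.14, 3.14, 3.14].

INTERFACE

Orientations are given as a unit quaternion [x, y, z, w].
In Python, from rig import robot gives the robot as it stands.
- The arm moves only by the shell command python3 -m creep 'ROWS' [FORCE]. ROWS is JSON, a list of rows, each a list of 3 entries, a list of its own where there are three numbers: the shift along the tool's x, y, z in mm, then the turn about the tool's y in rad, then the opening, from 0 (shut) to 1 (fully open). A call has 1 to 8 rows; each row shifts and turns the commanded pose from where the row before left it, along the tool's axes as they then stand; what a row does not reach is not made up. A row lasts 1/10 s, in which the tool goes at most 50 mm and 8.59 degrees, less where a joint would pass 70% of its speed; a pose out of reach is approached as far as the arm can. A call with a gripper value outside its range is refused whole. The fingers move at their own pace and stop on an object; FORCE is the grip in N (left out, the last holds). Time passes only in rows, so rows that do not move let the fingers close. It gives the time, the measured TCP pose, the force and the opening at its end, in the units of the state.
- robot.get_obs(): the state, without advancing time (a new reading comes with each control period).
- robot.camera(name): name is "side" or "top"; returns a dict with "pixels" (420x560x3 uint8, red, green, blue), "fx", "fy", "cx", "cy" (pixels), "position" and "rotation" of the camera in the world. Camera axes: x right, y up, looking along -z (the intrinsics and any distortion apply to the point x, -y, -z); pixel columns grow to the right and rows downward; lengths in m; the calibration is good to about 2 mm. A picture is of the moment at which its call begins. There is no depth.
- robot.hand_in(): hands the job in, once; it reports no verdict.
The state is a dict: "time": time; "q": joint angles; "joint_velocities": joint speeds; "joint_torque": joint torques, N m; "position": TCP position; "tool_rot": TCP orientation; "ft_force": force on the tool from outside, world axes, zero at the start; "moment": the same for the moment, N m; "grip_width": finger opening in m.
Only numpy, scipy, OpenCV 4.12 (cv2) and the standard library are available. Lean on these libraries where they do the work, as an engineer would, in place of code of your own. Each camera call takes 0.05 s, during which the arm holds its last target.

## Working session

There is one attempt and no reset: what is moved stays moved. The work goes in short steps, Python scripts to look and compute and a shell command to move; the robot and the scene stay as the last step left them, time stands still between calls to the robot, and variables do not carry over. Pictures are saved under pics/ and viewed, and the job is handed in when it is done.

```bash
mkdir -p pics; python3 - <<'E'
from rig import robot
import cv2
o=robot.get_obs(); print({k:o[k] for k in o})
for n in("top","side"):
    c=robot.camera(n); cv2.imwrite(f"pics/{n}0.png",c["pixels"][:,:,::-1]); print(n,{k:c[k] for k in c if k!="pixels"})
E
```

```text
{'time': 0.0, 'q': array([-1.48346023e+00,  5.28476662e-01,  1.43389002e+00, -3.31437883e-05,
        1.18138755e+00, -1.78518881e-01]), 'joint_velocities': array([-0.00236819, -0.0002785 , -0.00062391, -0.00106315, -0.00062393,
        0.00012874]), 'joint_torque': array([-6.30004033e-04, -4.40043712e+01, -1.76593530e+01,  6.32363674e-02,
        5.82431629e-02, -1.59167607e-04]), 'position': array([ 0.16414401, -0.60222258,  0.18326918]), 'tool_rot': array([-0.56130248,  0.4298403 , -0.42879388,  0.56241679]), 'ft_force': array([0.18849845, 0.32250734, 0.40916632]), 'moment': array([-0.00571926, -0.00928716,  0.04022635]), 'grip_width': 0.08671733215608422}
top {'fx': 490.2678477136405, 'fy': 490.2678477136405, 'cx': 275.08884767541963, 'cy': 204.67825770518255, 'position': array([ 0.45996436, -0.11394369,  1.05571159]), 'rotation': array([-0.03715525,  0.01322898,  0.70816161, -0.70494795])}
side {'fx': 437.98246234104437, 'fy': 437.98246234104437, 'cx': 286.43023468481164, 'cy': 215.78744257328862, 'position': array([0.37269625, 0.66529342, 0.47952467]), 'rotation': array([-0.05463845,  0.512414  ,  0.84976015, -0.11114956])}
```

View pics/top0.png

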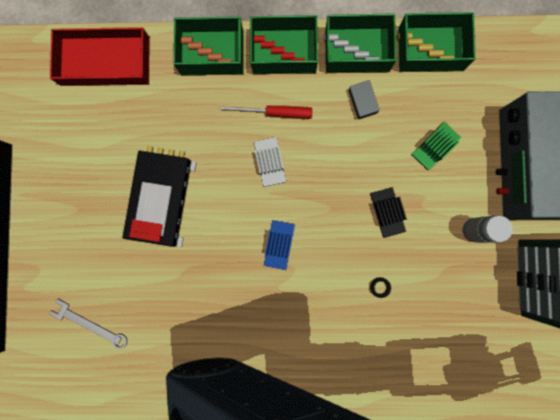

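View pics/side0.png

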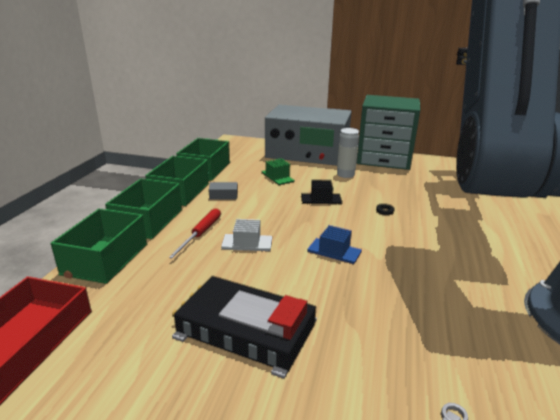

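The top view shows the bare sink at about (269,162) and the converter at (157,198), with the red lip at (146,230) facing the robot. The blue sink is at (279,245), the black at (388,212) and the green at (436,146). Next I'll measure them.

```bash
cat > h.py <<'E'
import numpy as np, cv2
from scipy.spatial.transform import Rotation as R
def ray(c,uv):
    uv=np.atleast_2d(uv).astype(float)
    d=np.c_[(uv[:,0]-c["cx"])/c["fx"],-(uv[:,1]-c["cy"])/c["fy"],-np.ones(len(uv))]
    return R.from_quat(c["rotation"]).apply(d)
def plane(c,uv,z):
    d=ray(c,uv); p=np.array(c["position"]); return p+d*((z-p[2])/d[:,2])[:,None]
def proj(c,P):
    v=R.from_quat(c["rotation"]).inv().apply(np.atleast_2d(P)-c["position"])
    return np.c_[c["cx"]+c["fx"]*v[:,0]/-v[:,2], c["cy"]-c["fy"]*v[:,1]/-v[:,2]]
E
python3 - <<'E'
from h import *
from rig import robot
c=robot.camera("top"); im=c["pixels"]; 
hsv=cv2.cvtColor(im,cv2.COLOR_RGB2HSV)
def blobs(m,roi,nm):
    x0,y0,x1,y1=roi; k=np.zeros(m.shape,np.uint8); k[y0:y1,x0:x1]=m[y0:y1,x0:x1]*255
    cs,_=cv2.findContours(k,cv2.RETR_EXTERNAL,cv2.CHAIN_APPROX_NONE); b=max(cs,key=cv2.contourArea)
    r=cv2.minAreaRect(b); print(nm,r,cv2.boxPoints(r).round(1).tolist()); return b,cv2.boxPoints(r)
H,S,V=[hsv[...,i].astype(int) for i in range(3)]
b,bs=blobs((S<60)&(V>90),(240,125,300,200),"sink")
for z in(0.008,0.045): print(z,plane(c,bs,z).round(4).tolist())
b,br=blobs(((H<8)|(H>172))&(S>150)&(V>80),(110,200,180,255),"lip"); print(plane(c,br,.064).round(4).tolist())
b,bp=blobs((S<60)&(V>120),(115,170,180,230),"pad"); print(plane(c,bp,.044).round(4).tolist())
b,bc=blobs((V<60),(100,140,205,255),"conv"); print(plane(c,bc,.04).round(4).tolist())
a=cv2.resize(im[130:200,235:305],None,fx=8,fy=8,interpolation=cv2.INTER_CUBIC)
cv2.imwrite("pics/zs.png",a[:,:,::-1])
a=cv2.resize(im[140:255,110:205],None,fx=5,fy=5,interpolation=cv2.INTER_CUBIC)
cv2.imwrite("pics/zc.png",a[:,:,::-1])
E
```

```text
sink ((269.3269348144531, 161.63461303710938), (46.479522705078125, 24.710634231567383), 78.69007110595703) [[252.6999969482422, 141.3000030517578], [276.8999938964844, 136.39999389648438], [286.0, 182.0], [261.79998779296875, 186.8000030517578]]
0.008 [[0.6729, -0.0304, 0.008], [0.683, -0.083, 0.008], [0.5836, -0.1022, 0.008], [0.5735, -0.05, 0.008]]
0.045 [[0.6654, -0.0333, 0.045], [0.6751, -0.0841, 0.045], [0.5792, -0.1026, 0.045], [0.5695, -0.0523, 0.045]]
lip ((145.28846740722656, 230.5576934814453), (30.98634910583496, 18.238800048828125), 11.309932708740234) [[128.3000030517578, 236.5], [131.89999389648438, 218.60000610351562], [162.3000030517578, 224.6999969482422], [158.6999969482422, 242.5]]
[[0.4676, 0.2194, 0.064], [0.5041, 0.2127, 0.064], [0.4914, 0.1499, 0.064], [0.455, 0.1567, 0.064]]
pad ((152.66444396972656, 205.23492431640625), (29.54350471496582, 43.56218719482422), 10.007980346679688) [[134.3000030517578, 224.10000610351562], [141.89999389648438, 181.1999969482422], [171.0, 186.39999389648438], [163.39999389648438, 229.3000030517578]]
[[0.4934, 0.2139, 0.044], [0.5832, 0.1994, 0.044], [0.572, 0.1378, 0.044], [0.4824, 0.1526, 0.044]]
conv ((156.82015991210938, 198.30718994140625), (53.82709503173828, 89.33679962158203), 10.124671936035156) [[122.5, 237.5], [138.1999969482422, 149.60000610351562], [191.1999969482422, 159.10000610351562], [175.5, 247.0]]
[[0.4655, 0.2398, 0.04], [0.6511, 0.2097, 0.04], [0.6298, 0.0967, 0.04], [0.4455, 0.128, 0.04]]
```

View pics/zs.png

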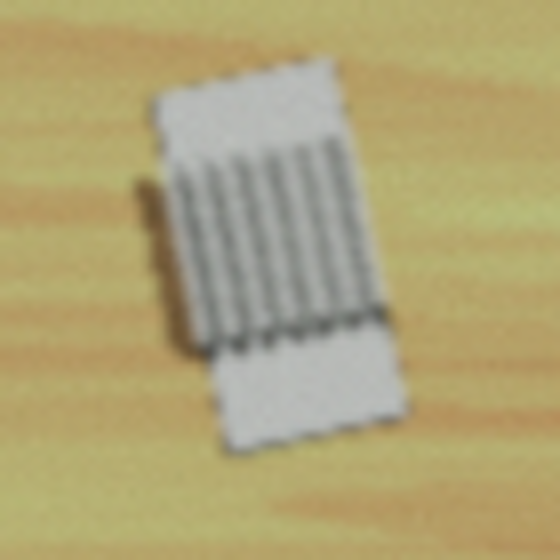

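View pics/zc.png

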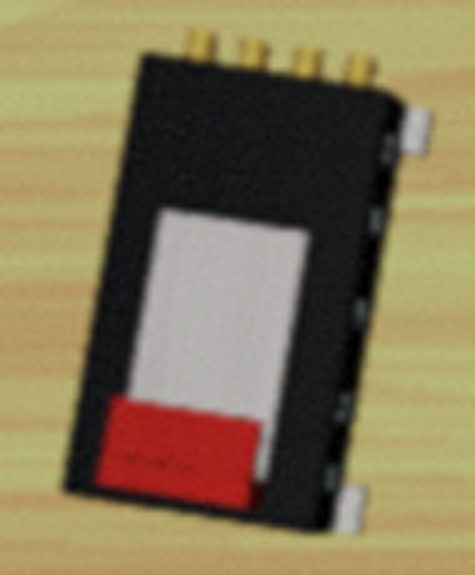

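```bash
cat >> h.py <<'E'
def fit(A,B): # B=R A + t, 2D
    A=np.array(A,float);B=np.array(B,float)[:,:2];a=A-A.mean(0);b=B-B.mean(0)
    th=np.arctan2((a[:,0]*b[:,1]-a[:,1]*b[:,0]).sum(),(a*b).sum())
    M=np.array([[np.cos(th),-np.sin(th)],[np.sin(th),np.cos(th)]]);t=B.mean(0)-M@A.mean(0)
    return th,t,(B-A@M.T-t)
E
python3 - <<'E'
from h import *
from rig import robot
c=robot.camera("top")
z=lambda p,o,s:[(o[0]+(p[0]+.5)/s-.5),(o[1]+(p[1]+.5)/s-.5)]
C=[z(p,(110,140),5) for p in((160,208),(310,230),(110,396),(262,420),(142,55),(66,490),(325,530))]
W=np.r_[plane(c,C[:2],.044),plane(c,C[2:4],.064),plane(c,C[4:],.04)]
A=[[-29,-31],[-29,31],[51,-31],[51,31],[-95,-55],[95,-55],[95,55]]
A=np.array(A)/1e3
for s in (slice(0,4),slice(0,7)):
    th,t,r=fit(A[s],W[s]); print("conv",th,t,(r*1e3).round(1).tolist())
# sub: use camera side for check
S=[z(p,(235,130),8) for p in((155,98),(335,60),(408,410),(230,450))]
th2,t2,r2=fit(np.array([[50,25],[50,-25],[-50,-25],[-50,25]])/1e3,plane(c,S,.008)); print("sink",th2,t2,(r2*1e3).round(1).tolist())
M=lambda a:np.array([[np.cos(a),-np.sin(a)],[np.sin(a),np.cos(a)]])
for x in(-.035,-.02,.025): print(x,t+M(th)@[x,0])
# side overlay
c=robot.camera("side"); im=c["pixels"].copy()
im=cv2.resize(im,None,fx=2,fy=2,interpolation=cv2.INTER_CUBIC)
def dr(P,col):
    for u in proj(c,P): cv2.circle(im,tuple((u*2+.5).astype(int)),2,col,-1)
for zz,Q in((.044,A[:2]),(.064,A[2:4]),(.04,A[4:])): dr(np.c_[Q@M(th).T+t,np.full(len(Q),zz)],(0,255,0))
Q=np.array([[50,25],[50,-25],[-50,-25],[-50,25]])/1e3; dr(np.c_[Q@M(th2).T+t2,np.full(4,.008)],(255,0,255))
Q=Q*[.5,1]; dr(np.c_[Q@M(th2).T+t2,np.full(4,.045)],(255,255,0))
cv2.imwrite("pics/ov.png",im[390:740,300:800,::-1])
o=robot.get_obs(); print(R.from_quat(o["tool_rot"]).as_matrix().round(3))
E
```

```text
conv 2.9784014503915843 [0.54933293 0.173303  ] [[0.3, 0.9], [0.6, -1.4], [-0.4, 1.1], [-0.5, -0.6]]
conv 2.9905701738837323 [0.54940775 0.17200266] [[0.5, 1.8], [0.1, -0.4], [-0.0, 2.9], [-0.8, 1.4], [-2.7, -2.0], [1.7, -1.6], [1.2, -2.1]]
sink 0.20422277885171636 [ 0.62879496 -0.06745402] [[-1.0, -0.3], [-1.2, -0.2], [1.3, 0.8], [0.9, -0.3]]
-0.035 [0.58400938 0.16673694]
-0.02 [0.56918011 0.16899368]
0.025 [0.52469231 0.17576388]
[[ 0.263 -0.     0.965]
 [-0.965  0.001  0.263]
 [-0.001 -1.     0.   ]]
```

View pics/ov.png

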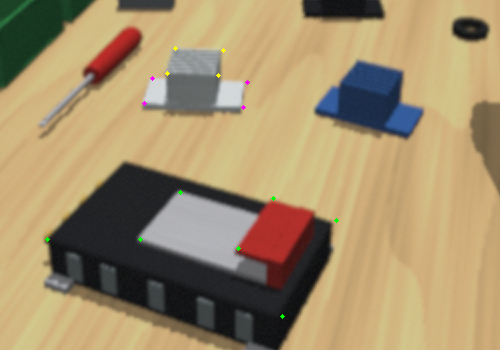

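```bash
python3 -m creep '[[[-24,0,36],0,1],[[-24,0,36],0,1],[[-24,0,36],0,1],[[-24,0,36],0,1],[[-24,0,36],0,1],[[-24,0,36],0,1],[[-24,0,36],0,1],[[-24,0,36],0,1]]' 20; python3 -m creep '[[[-24,0,36],0,1],[[-24,0,36],0,1],[[-24,0,36],0,1],[[-24,0,36],0,1],[[-24,0,36],0,1],[[-24,0,36],0,1],[[-24,0,36],0,1],[[0,0,0],0.06,1]]'
cat > go.py <<'E'
import sys
from h import *
from rig import robot
o=robot.get_obs(); M=R.from_quat(o["tool_rot"]).as_matrix()
t=np.array([float(v) for v in sys.argv[1:4]]); yaw=float(sys.argv[4])
d=M.T@(t-o["position"])*1e3
cy=np.arctan2(M[1,0],M[0,0])
print("t",round(o["time"],2),"pos",o["position"].round(4),"shift",d.round(1),"turn",round(cy-yaw,3),"tilt",M[:,1].round(3),"F",o["ft_force"].round(1),"w",round(o["grip_width"],4))
E
python3 go.py .629 -.067 .1 -1.367
```

```text
time: 1.05
position: [0.3926, -0.3407, 0.1844]
tool_rot: [0.562, -0.429, 0.43, -0.562]
ft_force: [0.8, -0.5, -0.6]
grip_width: 0.0871
time: 1.85
position: [0.5939, -0.1095, 0.1843]
tool_rot: [-0.549, 0.444, -0.445, 0.551]
ft_force: [-1.2, -0.2, 0.2]
grip_width: 0.0871
t 1.85 pos [ 0.5939 -0.1095  0.1843] shift [-34.2  84.4  42.9] turn 0.006 tilt [ 0.003  0.001 -1.   ] F [-1.2 -0.2  0.2] w 0.0871
```

```bash
python3 -m creep '[[[-34,0,43],0.006,1],[[0,30,0],0,1],[[0,30,0],0,1],[[0,25,0],0,1],[[0,0,0],0,1],[[0,0,0],0,1]]'
python3 go.py .629 -.067 .014 -1.367
python3 - <<'E'
from rig import robot; import cv2
for n in("top","side"): cv2.imwrite(f"pics/{n}1.png",cv2.resize(robot.camera(n)["pixels"],None,fx=1.4,fy=1.4)[:,:,::-1])
E
```

```text
time: 2.45
position: [0.6227, -0.0755, 0.0992]
tool_rot: [0.547, -0.448, 0.447, -0.547]
ft_force: [0.3, -0.5, -0.0]
grip_width: 0.0871
t 2.45 pos [ 0.6227 -0.0755  0.0992] shift [-7.  85.2  7.9] turn -0.004 tilt [-0.001  0.    -1.   ] F [ 0.3 -0.5 -0. ] w 0.0871
```

View pics/top1.png

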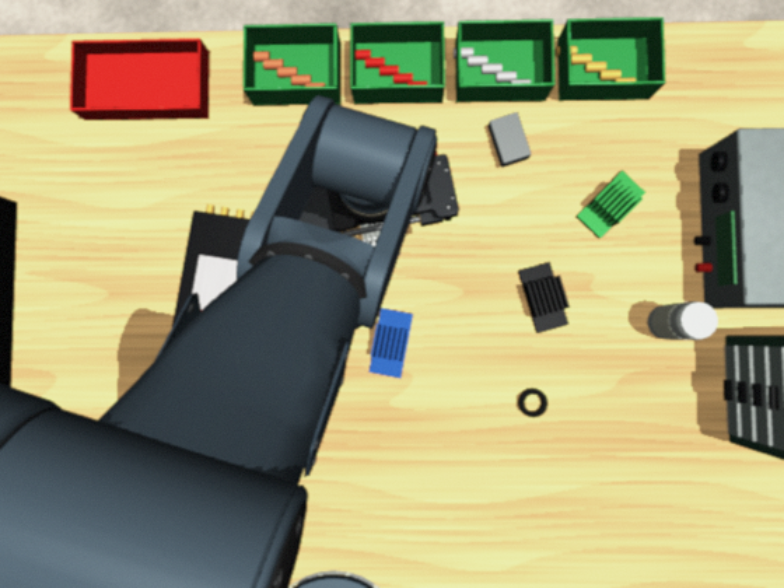

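View pics/side1.png

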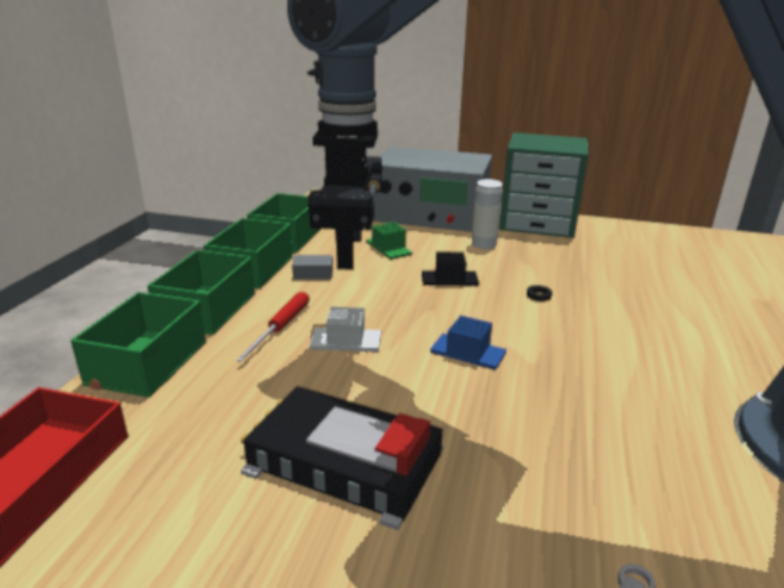

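The gripper hangs over the bare sink, with the fingers in line with the fins in the side view (345,265 against 345,310). I'll correct the remaining offset, descend and grip.

```bash
python3 -m creep '[[[-7,0,8],0,1],[[0,30,0],0,1],[[0,30,0],0,1],[[0,24,0],0,1],[[0,0,0],0,1]]'
python3 go.py .629 -.067 .015 -1.367
python3 -m creep '[[[0,0,0],0,0],[[0,0,0],0,0],[[0,0,0],0,0],[[0,0,0],0,0],[[0,0,0],0,0],[[0,0,0],0,0]]' 25
python3 go.py .629 -.067 .015 -1.367
```

```text
time: 3.05
position: [0.6275, -0.0659, 0.0131]
tool_rot: [0.548, -0.449, 0.446, -0.547]
ft_force: [-0.7, -0.1, -0.1]
grip_width: 0.0875
t 3.05 pos [ 0.6275 -0.0659  0.0131] shift [ 1.4 -1.9  1.3] turn -0.004 tilt [-0.005  0.002 -1.   ] F [-0.7 -0.1 -0.1] w 0.0875
time: 3.65
position: [0.6293, -0.0671, 0.0156]
tool_rot: [-0.547, 0.447, -0.448, 0.547]
ft_force: [-0.3, 0.3, 0.9]
grip_width: 0.047
t 3.65 pos [ 0.6293 -0.0671  0.0156] shift [-0.1  0.6 -0.3] turn -0.004 tilt [ 0.001 -0.    -1.   ] F [-0.3  0.3  0.9] w 0.047
```

```bash
python3 -m creep '[[[0,0,0],0,0],[[0,0,0],0,0],[[0,-20,0],0,0],[[0,-30,0],0,0],[[0,-30,0],0,0],[[0,-30,0],0,0],[[0,0,0],0,0],[[0,0,0],0,0]]'
python3 go.py .569 .169 .125 -1.734
python3 - <<'E'
from rig import robot; import cv2
for n in("side",): cv2.imwrite(f"pics/{n}2.png",cv2.resize(robot.camera(n)["pixels"],None,fx=1.4,fy=1.4)[:,:,::-1])
E
```

```text
time: 4.45
position: [0.6294, -0.0671, 0.1258]
tool_rot: [-0.547, 0.447, -0.448, 0.548]
ft_force: [-1.2, 0.9, -0.2]
grip_width: 0.0002
t 4.45 pos [ 0.6294 -0.0671  0.1258] shift [-243.3    0.7  -12.3] turn 0.363 tilt [ 0.001 -0.    -1.   ] F [-1.2  0.9 -0.2] w 0.0002
```

View pics/side2.png

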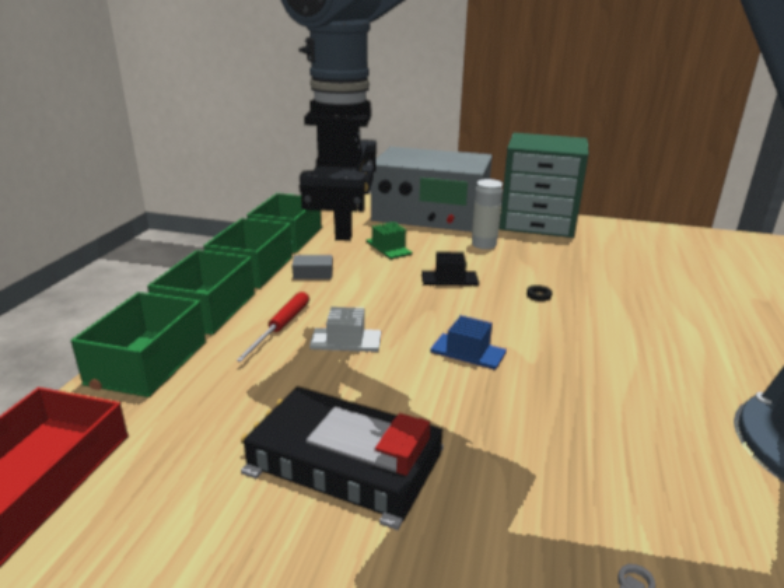

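The fingers are fully shut and the sink is still on the bench at (345,330), so the grasp missed. I'll check where the finger tips really are in the image.

```bash
python3 - <<'E'
from h import *
from rig import robot
o=robot.get_obs(); M=R.from_quat(o["tool_rot"]).as_matrix()
for n in("side","top"):
    c=robot.camera(n); im=cv2.resize(c["pixels"],None,fx=3,fy=3,interpolation=cv2.INTER_CUBIC)
    def d(P,col):
        for u in proj(c,P): print(n,u.round(1)); cv2.circle(im,tuple((u*3+1).astype(int)),4,col,-1)
    d(o["position"],(0,255,0)); d(o["position"]-M[:,1]*.07,(255,255,0)); d([.629,-.067,.045],(255,0,255)); d([.629,-.067,.008],(255,0,255))
    a=im[400:800,550:1050] if n=="side" else im[300:700,600:1200]
    cv2.imwrite(f"pics/{n}3.png",a[:,:,::-1])
E
```

```text
side [247.1 189.9]
side [246.3 155.6]
side [247.7 225.7]
side [248.1 241.3]
top [266.7 151.8]
top [264.7 144.8]
top [268.8 158.4]
top [269.6 161.2]
```

View pics/side3.png

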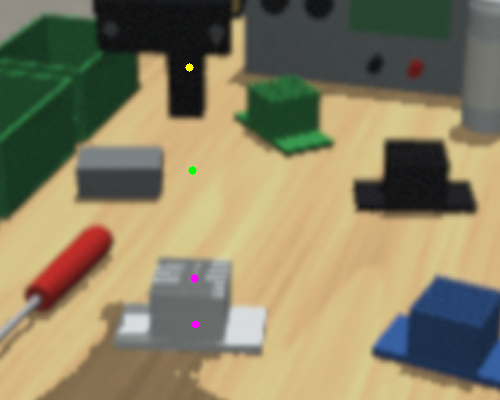

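View pics/top3.png

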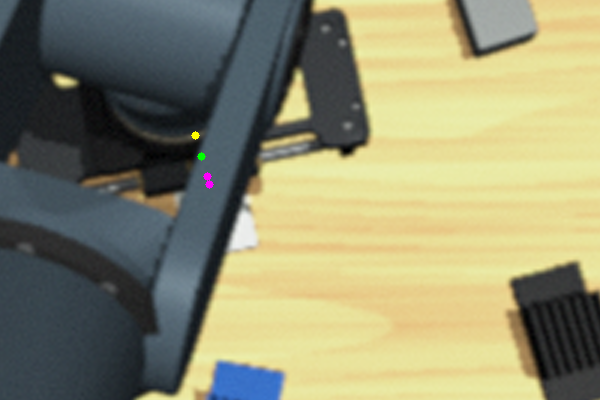

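```bash
python3 - <<'E'
from h import *
from rig import robot
o=robot.get_obs(); M=R.from_quat(o["tool_rot"]).as_matrix(); print(o["q"].round(3),o["position"],o["time"],o["ft_force"],o["moment"])
t=robot.camera("top"); s=robot.camera("side")
p=o["position"]
for dz in(.07,.1): 
  for dx in (.085,.095):
   print("end",dz,dx,proj(t,p-M[:,1]*dz+M[:,0]*dx), proj(s,p-M[:,1]*dz+M[:,0]*dx))
print("side1 pred",proj(s,[.6227,-.0755,.0992]))
# where could side tip ray be
d=ray(s,[[245.7,171.7]])[0]
for y in(-.067,-.09,-.12,-.15):
    k=(y-s["position"][1])/d[1]; print(s["position"]+k*d)
cv2.imwrite("pics/top4.png",cv2.resize(t["pixels"][60:260,150:420],None,fx=2.9,fy=2.9,interpolation=cv2.INTER_CUBIC)[:,:,::-1])
cv2.imwrite("pics/side4.png",cv2.resize(s["pixels"][:200,150:400],None,fx=2.9,fy=2.9,interpolation=cv2.INTER_CUBIC)[:,:,::-1])
E
```

```text
[-0.282  0.607  1.47   0.     1.068  1.089] [ 0.62784266 -0.06662484  0.12360378] 4.6 [ 0.35245204  0.52450414 -0.29552236] [-0.0060523   0.02145061  0.03310085]
end 0.07 0.085 [[311.49220559 135.267158  ]] [[251.8780587  141.71765214]]
end 0.07 0.095 [[317.00731918 134.10867248]] [[252.44941435 140.175089  ]]
end 0.1 0.085 [[312.20862457 131.50046558]] [[251.59631336 127.2828093 ]]
end 0.1 0.095 [[317.91985825 130.3000434 ]] [[252.17952886 125.85985223]]
side1 pred [[251.57864851 200.17714693]]
[ 0.63053717 -0.067       0.16212112]
[ 0.63863548 -0.09        0.15215205]
[ 0.6491985  -0.12        0.13914893]
[ 0.65976151 -0.15        0.1261458 ]
```

View pics/top4.png

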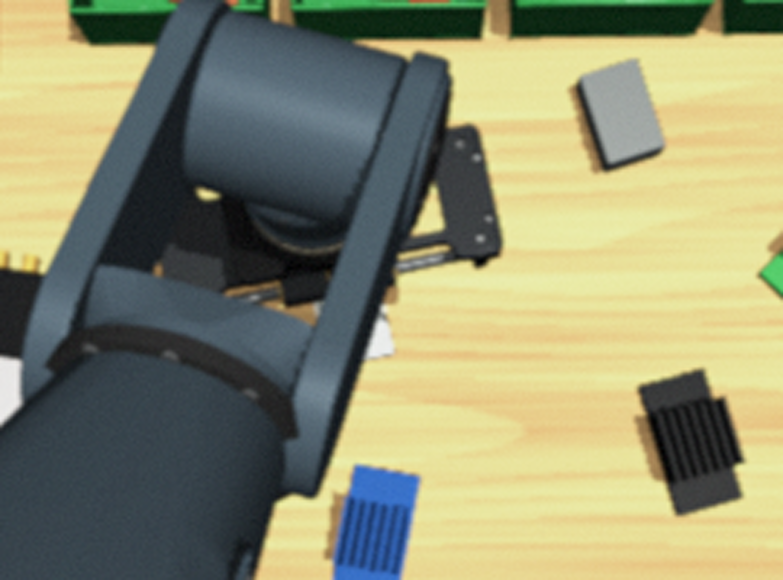

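View pics/side4.png

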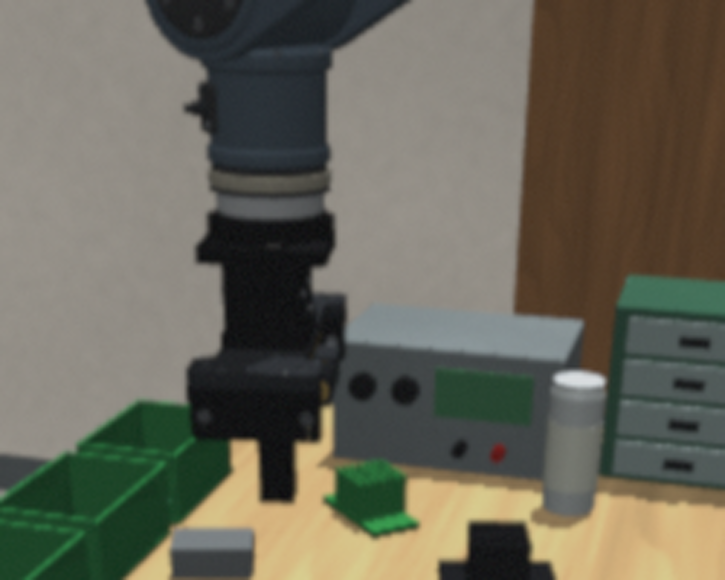

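The visible finger tip (side px 246,172) is about 18 px above where the reported TCP projects (247,190). In the top view, the body's right end also fits a tool about 40 mm higher. So the real tips seem to sit about 37 mm above the reported TCP, which explains closing over nothing. I'll open, go partway down and check again.

```bash
python3 -m creep '[[[0,10,0],0,1],[[0,20,0],0,1],[[0,20,0],0,1],[[0,10,0],0,1],[[0,0,0],0,1],[[0,0,0],0,1],[[0,0,0],0,1],[[0,0,0],0,1]]'
python3 go.py .629 -.067 -.022 -1.367
python3 - <<'E'
from h import *
from rig import robot
o=robot.get_obs(); M=R.from_quat(o["tool_rot"]).as_matrix();p=np.array([.629,-.067,o["position"][2]])
s=robot.camera("side"); im=cv2.resize(s["pixels"],None,fx=4,fy=4,interpolation=cv2.INTER_CUBIC)
for off,col in((0,(0,255,0)),(.037,(255,0,255))):
  for sg in(-1,1):
    for w in(-.0095,.0095):
      u=proj(s,p+[0,0,off]+sg*M[:,0]*.0585+M[:,2]*w)[0]; cv2.circle(im,tuple((u*4+2).astype(int)),4,col,-1)
cv2.imwrite("pics/side5.png",im[500:1050,700:1300,::-1])
t=robot.camera("top"); cv2.imwrite("pics/top5.png",cv2.resize(t["pixels"][60:260,150:420],None,fx=2.9,fy=2.9,interpolation=cv2.INTER_CUBIC)[:,:,::-1])
E
```

```text
time: 5.5
position: [0.63, -0.0672, 0.0663]
tool_rot: [-0.547, 0.447, -0.448, 0.548]
ft_force: [0.6, 0.2, -0.0]
grip_width: 0.0564
t 5.5 pos [ 0.63   -0.0672  0.0663] shift [-0.5 88.3 -1.1] turn -0.004 tilt [ 0.002 -0.001 -1.   ] F [ 0.6  0.2 -0. ] w 0.0564
```

View pics/side5.png

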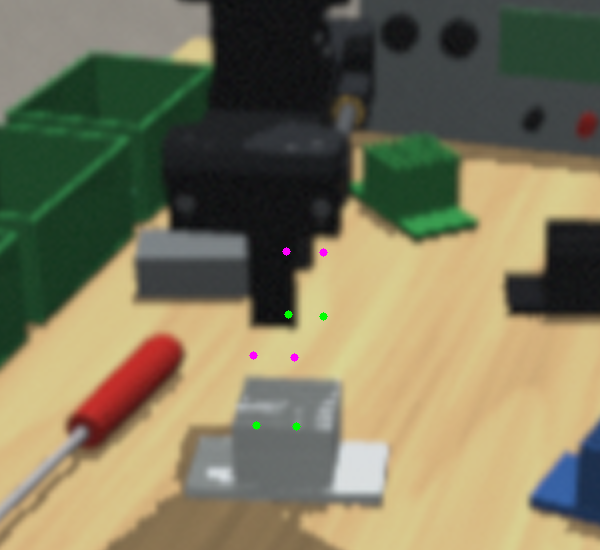

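View pics/top5.png

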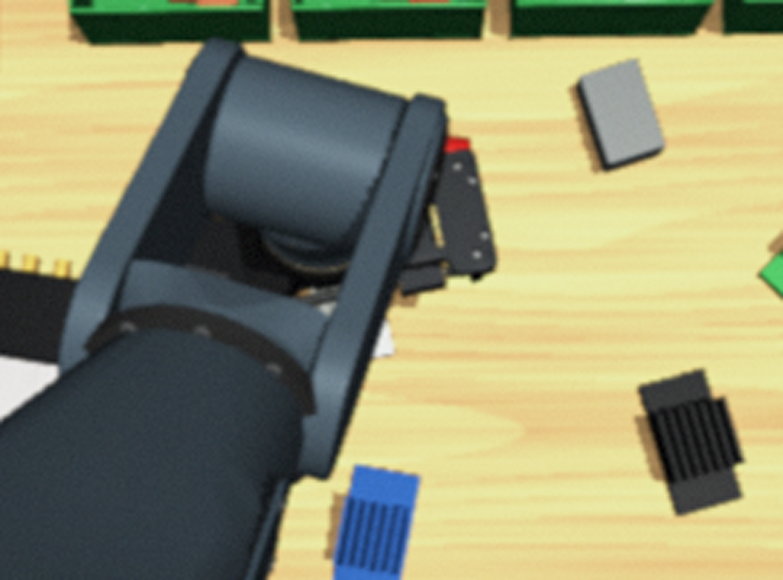

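```bash
python3 -m creep '[[[0,10,0],0,1],[[0,20,0],0,1],[[0,20,0],0,1],[[0,0,0],0,1],[[0,0,0],0,1],[[0,0,0],0,1]]'
python3 go.py .629 -.067 -.029 -1.367
python3 - <<'E'
from h import *
from rig import robot
o=robot.get_obs(); M=R.from_quat(o["tool_rot"]).as_matrix();p=np.array([.629,-.067,o["position"][2]])
s=robot.camera("side"); im=cv2.resize(s["pixels"],None,fx=4,fy=4,interpolation=cv2.INTER_CUBIC)
for off,col in((0,(0,255,0)),(.044,(255,0,255))):
    for w in(-.0095,.0095):
     for q in(-.0585,.0435):
      u=proj(s,p+[0,0,off]+q*M[:,0]+M[:,2]*w)[0]; cv2.circle(im,tuple((u*4+2).astype(int)),4,col,-1)
    for w in(-.0375,.0375):
      u=proj(s,p+[0,0,off+.07]-.095*M[:,0]+M[:,2]*w)[0]; cv2.circle(im,tuple((u*4+2).astype(int)),4,col,-1)
cv2.imwrite("pics/side6.png",im[500:1050,700:1300,::-1])
E
```

```text
time: 6.2
position: [0.63, -0.0672, 0.016]
tool_rot: [-0.547, 0.447, -0.448, 0.548]
ft_force: [-0.1, -0.4, -0.3]
grip_width: 0.0868
t 6.2 pos [ 0.63   -0.0672  0.016 ] shift [-0.5 45.  -1. ] turn -0.004 tilt [ 0.002 -0.    -1.   ] F [-0.1 -0.4 -0.3] w 0.0868
```

View pics/side6.png

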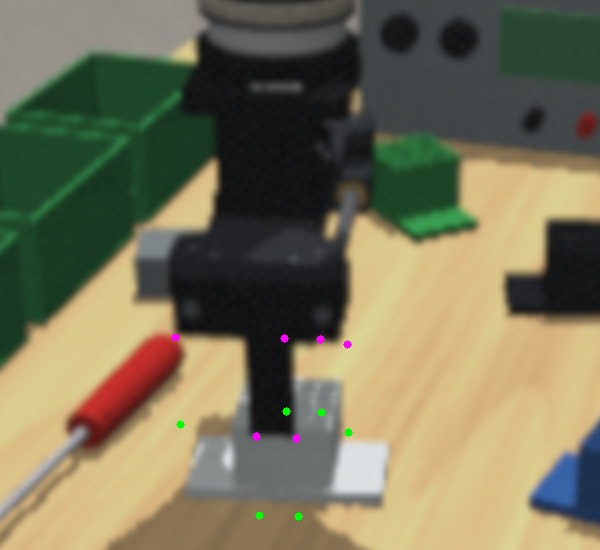

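With a 44 to 46 mm offset, the projected body edge (row 340) and finger tip (row 437) match the picture, so the true tip height is the reported z plus about 45 mm. The fingers straddle the fins. I'll descend that extra amount and watch the force.

```bash
python3 -m creep '[[[-1,12,0],0,1],[[0,12,0],0,1],[[0,8,0],0,1],[[0,0,0],0,1]]'
python3 -m creep '[[[0,5,0],0,1],[[0,5,0],0,1],[[0,0,0],0,1],[[0,0,0],0,1]]'
python3 go.py .629 -.067 -.029 -1.367
python3 - <<'E'
from rig import robot; import cv2
c=robot.camera("side")["pixels"]; cv2.imwrite("pics/side7.png",cv2.resize(c[120:270,160:340],None,fx=4,fy=4,interpolation=cv2.INTER_CUBIC)[:,:,::-1])
E
```

```text
time: 6.65
position: [0.6274, -0.0656, -0.0188]
tool_rot: [0.548, -0.449, 0.446, -0.547]
ft_force: [-1.7, -0.3, 0.1]
grip_width: 0.0868
time: 7.05
position: [0.629, -0.066, -0.0268]
tool_rot: [0.547, -0.448, 0.448, -0.547]
ft_force: [-0.0, -1.3, 0.3]
grip_width: 0.0867
t 7.05 pos [ 0.629  -0.066  -0.0268] shift [ 0.9  2.2 -0.2] turn -0.004 tilt [-0.  0. -1.] F [-0.  -1.3  0.3] w 0.0867
```

View pics/side7.png

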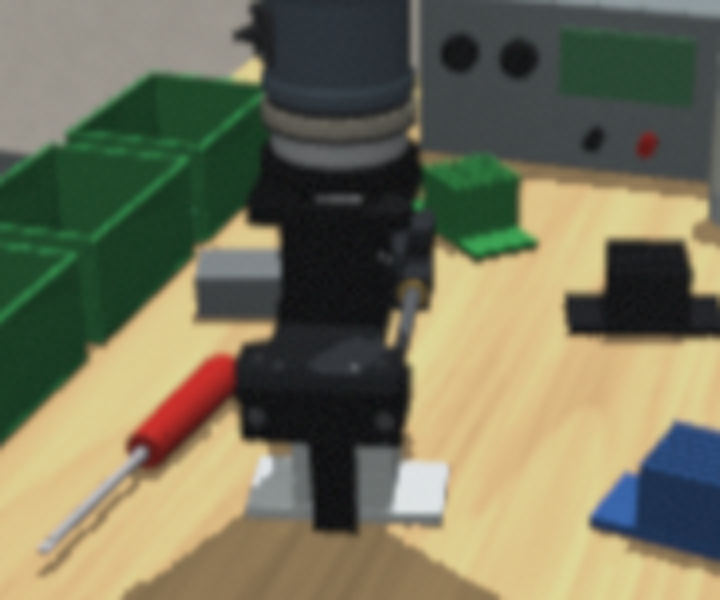

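```bash
python3 -m creep '[[[0,0,0],0,0],[[0,0,0],0,0],[[0,0,0],0,0],[[0,0,0],0,0],[[0,0,0],0,0],[[0,0,0],0,0],[[0,0,0],0,0],[[0,0,0],0,0]]' 25
python3 -m creep '[[[0,0,0],0,0],[[0,0,0],0,0]]'
python3 go.py .629 -.067 -.029 -1.367
```

```text
time: 7.9
position: [0.6291, -0.0662, -0.0267]
tool_rot: [0.547, -0.448, 0.448, -0.547]
ft_force: [-0.3, -1.6, -0.5]
grip_width: 0.05
time: 8.1
position: [0.6291, -0.0662, -0.0267]
tool_rot: [0.547, -0.447, 0.448, -0.547]
ft_force: [-0.1, -1.7, -0.1]
grip_width: 0.0498
t 8.1 pos [ 0.6291 -0.0662 -0.0267] shift [ 0.8  2.3 -0.2] turn -0.004 tilt [ 0. -0. -1.] F [-0.1 -1.7 -0.1] w 0.0498
```

Gripped at 50 mm width. I'll lift it and carry it over.

```bash
python3 -m creep '[[[0,-20,0],0,0],[[0,-30,0],0,0],[[0,-30,0],0,0],[[0,-30,0],0,0],[[0,0,0],0,0]]'
python3 go.py .569 .169 .083 -1.730
python3 - <<'E'
from rig import robot; import cv2
c=robot.camera("side")["pixels"]; cv2.imwrite("pics/side8.png",cv2.resize(c,None,fx=1.4,fy=1.4)[:,:,::-1])
E
```

```text
time: 8.6
position: [0.6321, -0.0665, 0.0872]
tool_rot: [-0.546, 0.445, -0.45, 0.549]
ft_force: [1.4, 1.0, -2.4]
grip_width: 0.0499
t 8.6 pos [ 0.6321 -0.0665  0.0872] shift [-243.4    3.2  -15.2] turn 0.359 tilt [ 0.008 -0.002 -1.   ] F [ 1.4  1.  -2.4] w 0.0499
```

View pics/side8.png

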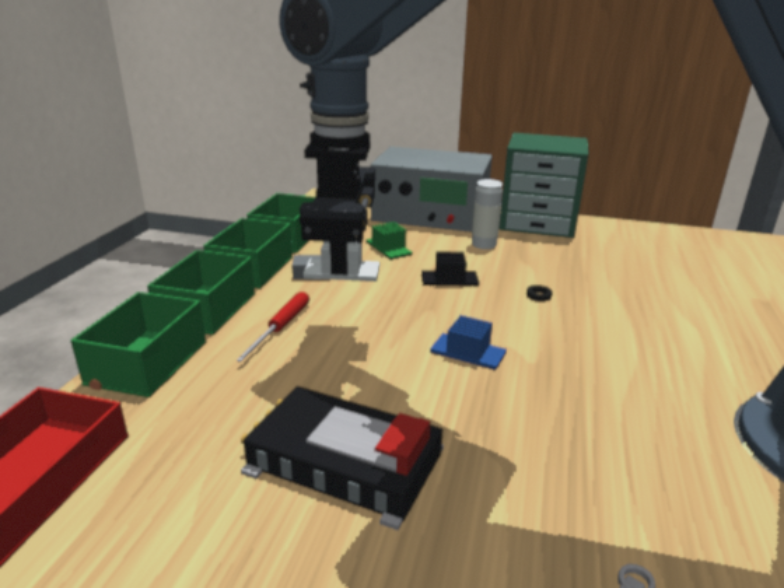

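The sink is held level at (340,268). Moving over the pad.

```bash
python3 -m creep '[[[-20,0,-1],0,0],[[-40,0,-2.5],0,0],[[-40,0,-2.5],0,0],[[-40,0,-2.5],0,0],[[-40,0,-2.5],0,0],[[-40,0,-2.5],0,0],[[-23,0,-2],0,0],[[0,0,0],0.09,0]]'
python3 -m creep '[[[0,0,0],0.09,0],[[0,0,0],0.09,0],[[0,0,0],0.09,0],[[0,0,0],0,0],[[0,0,0],0,0]]'
python3 go.py .569 .169 .060 -1.730
python3 - <<'E'
from rig import robot; import cv2
for n in("top","side"):
  c=robot.camera(n)["pixels"]; cv2.imwrite(f"pics/{n}9.png",cv2.resize(c,None,fx=1.4,fy=1.4)[:,:,::-1])
E
```

```text
time: 9.45
position: [0.5605, 0.1734, 0.0806]
tool_rot: [0.529, -0.473, 0.469, -0.526]
ft_force: [0.1, -0.5, -2.3]
grip_width: 0.05
time: 9.95
position: [0.5637, 0.1696, 0.0816]
tool_rot: [-0.46, 0.539, -0.537, 0.458]
ft_force: [0.2, 0.3, -1.6]
grip_width: 0.05
t 9.95 pos [0.5637 0.1696 0.0816] shift [-0.2 21.6  5.5] turn 0.001 tilt [-0.004 -0.    -1.   ] F [ 0.2  0.3 -1.6] w 0.05
```

View pics/side9.png

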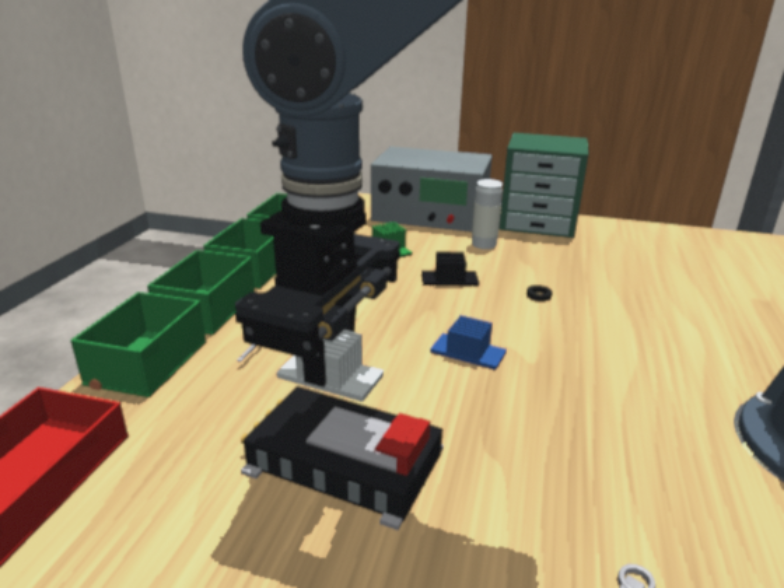

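View pics/top9.png

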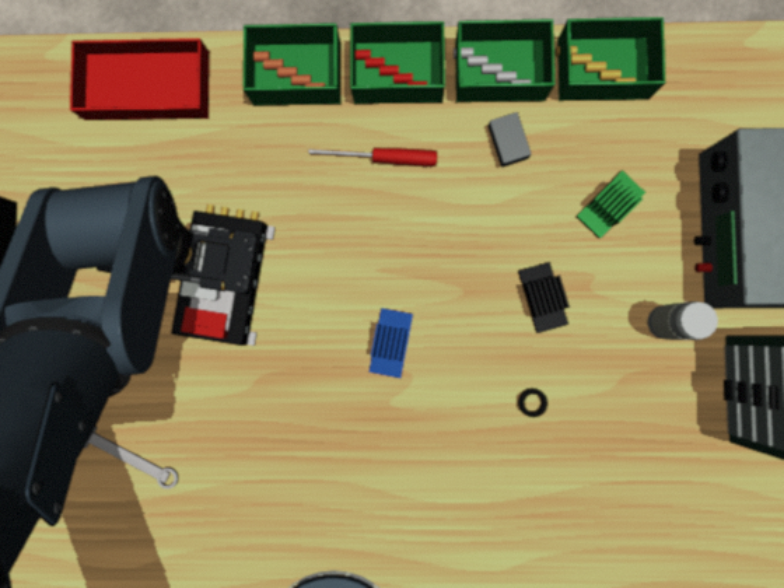

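```bash
python3 - <<'E'
from h import *
from rig import robot
c=robot.camera("top"); a=cv2.resize(c["pixels"][150:260,100:210],None,fx=7,fy=7,interpolation=cv2.INTER_CUBIC)
t=np.array([.5493,.1728]);th=2.982;M=np.array([[np.cos(th),-np.sin(th)],[np.sin(th),np.cos(th)]])
o=robot.get_obs();print(M.T@(o["position"][:2]-t))
def d(p,z,col):
    u=proj(c,np.r_[M@np.array(p)+t,z])[0]; cv2.circle(a,(int((u[0]-100+.5)*7),int((u[1]-150+.5)*7)),3,col,-1)
for y in(-.031,.031): d((.051,y),.064,(0,255,0)); 
q=M.T@(o["position"][:2]-t)
for y in(-.025,.025): d(q+[.05,y],.116,(255,0,255))
cv2.imwrite("pics/top10.png",a[:,:,::-1])
E
```

```text
[-0.01591998  0.00102979]
```

View pics/top10.png

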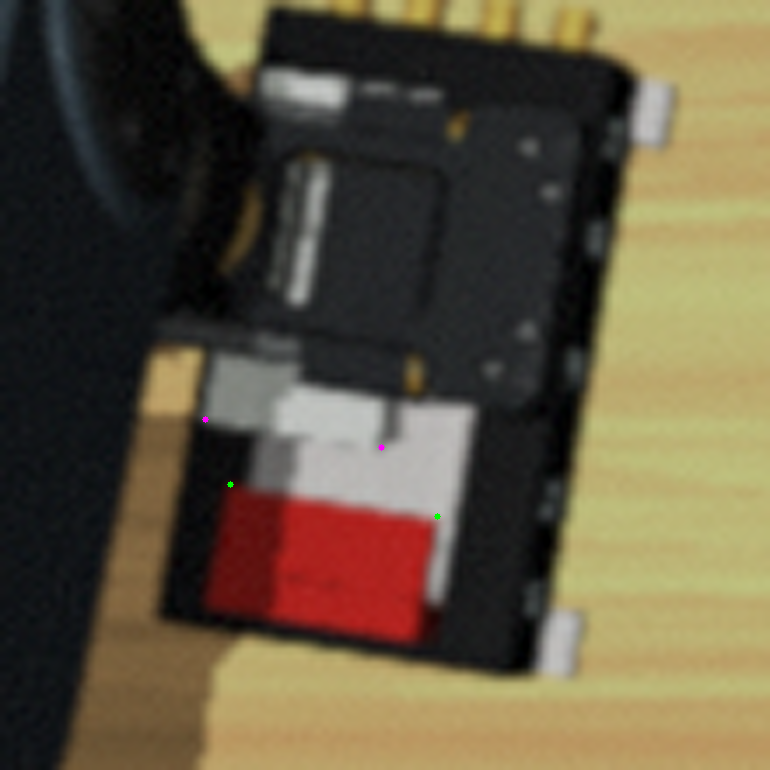

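The leading edge of the held sink, (205,430) to (385,443), is parallel to the lip to within about 0.05 rad and centred. I'll lower it.

```bash
python3 -m creep '[[[0,15,4],0,0],[[0,20,0],0,0],[[0,15,0],0,0],[[0,5,0],0,0],[[0,0,0],0,0],[[0,0,0],0,0]]'
python3 go.py .569 .169 .0173 -1.730
python3 -m creep '[[[0,2,0],0,0],[[0,2,0],0,0],[[0,2,0],0,0],[[0,0,0],0,0]]'
python3 go.py .569 .169 .0173 -1.730
```

```text
time: 10.7
position: [0.57, 0.1684, 0.0284]
tool_rot: [0.458, -0.538, 0.539, -0.459]
ft_force: [0.2, 0.2, -2.4]
grip_width: 0.05
t 10.7 pos [0.57   0.1684 0.0284] shift [-0.4 11.1 -1.1] turn -0.001 tilt [ 0.001  0.    -1.   ] F [ 0.2  0.2 -2.4] w 0.05
time: 11.1
position: [0.5694, 0.1684, 0.0222]
tool_rot: [-0.458, 0.538, -0.538, 0.458]
ft_force: [-0.1, 0.1, -2.0]
grip_width: 0.0495
t 11.1 pos [0.5694 0.1684 0.0222] shift [-0.5  4.9 -0.5] turn -0.001 tilt [-0. -0. -1.] F [-0.1  0.1 -2. ] w 0.0495
```

```bash
python3 -m creep '[[[0,2,0],0,0],[[0,1,0],0,0],[[0,1,0],0,0],[[0,0,0],0,0]]'
python3 -m creep '[[[0,1,0],0,0],[[0,0,0],0,0]]'
python3 -m creep '[[[0,1,0],0,0],[[0,0,0],0,0]]'
```

```text
time: 11.5
position: [0.5694, 0.1684, 0.0181]
tool_rot: [-0.458, 0.538, -0.538, 0.458]
ft_force: [-0.3, -0.1, -2.0]
grip_width: 0.0497
time: 11.7
position: [0.5697, 0.1684, 0.0173]
tool_rot: [0.458, -0.538, 0.538, -0.458]
ft_force: [-1.0, 0.1, -1.8]
grip_width: 0.05
time: 11.9
position: [0.5696, 0.1685, 0.0172]
tool_rot: [0.458, -0.538, 0.539, -0.459]
ft_force: [-1.7, -0.6, 4.2]
grip_width: 0.0498
```

It touched down at the expected height, with the vertical force going from −2 to +4 N. Checking by eye.

```bash
python3 -m creep '[[[0,0,0],0,0],[[0,0,0],0,0]]'
cat > look.py <<'E'
import sys
from h import *
from rig import robot
s=sys.argv[1]
c=robot.camera("top")["pixels"]; cv2.imwrite(f"pics/top{s}.png",cv2.resize(c[150:260,100:210],None,fx=5,fy=5,interpolation=cv2.INTER_CUBIC)[:,:,::-1])
c=robot.camera("side")["pixels"]; cv2.imwrite(f"pics/side{s}.png",cv2.resize(c[210:370,160:340],None,fx=4,fy=3.7,interpolation=cv2.INTER_CUBIC)[:,:,::-1])
E
python3 look.py 11
```

```text
time: 12.1
position: [0.5697, 0.1684, 0.0173]
tool_rot: [0.458, -0.538, 0.539, -0.459]
ft_force: [-2.3, -0.9, 5.8]
grip_width: 0.0497
```

View pics/side11.png

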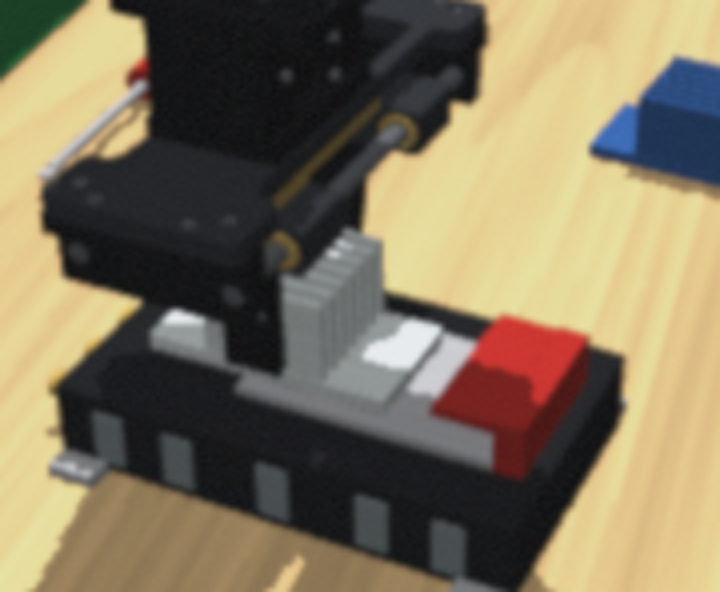

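View pics/top11.png

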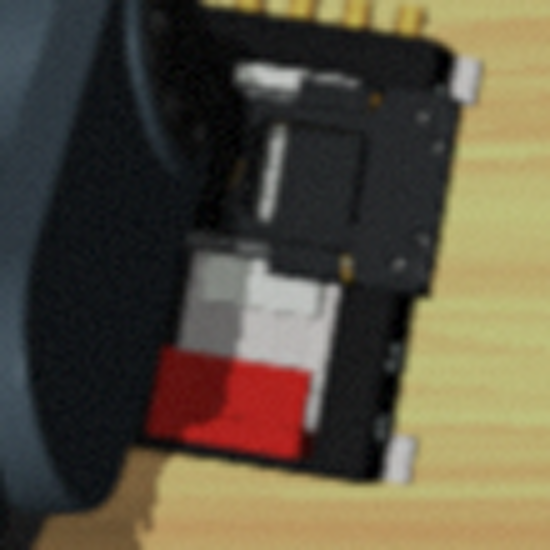

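The sink lies flat on the open end of the pad. Its leading edge is short of the lip, with pad still visible between them (side px 440,370). Now the slide.

```bash
python3 -m creep '[[[0,0,-3],0,0],[[0,0,-5],0,0],[[0,0,-5],0,0],[[0,0,-5],0,0],[[0,0,-5],0,0],[[0,0,0],0,0]]'
python3 go.py .5246 .1768 .0173 -1.730; python3 look.py 12
```

```text
time: 12.8
position: [0.5478, 0.1725, 0.0173]
tool_rot: [0.457, -0.538, 0.539, -0.459]
ft_force: [2.2, 0.9, 7.2]
grip_width: 0.0495
t 12.8 pos [0.5478 0.1725 0.0173] shift [ -0.6  -0.1 -23.6] turn -0.001 tilt [ 0.003  0.    -1.   ] F [2.2 0.9 7.2] w 0.0495
```

View pics/side12.png

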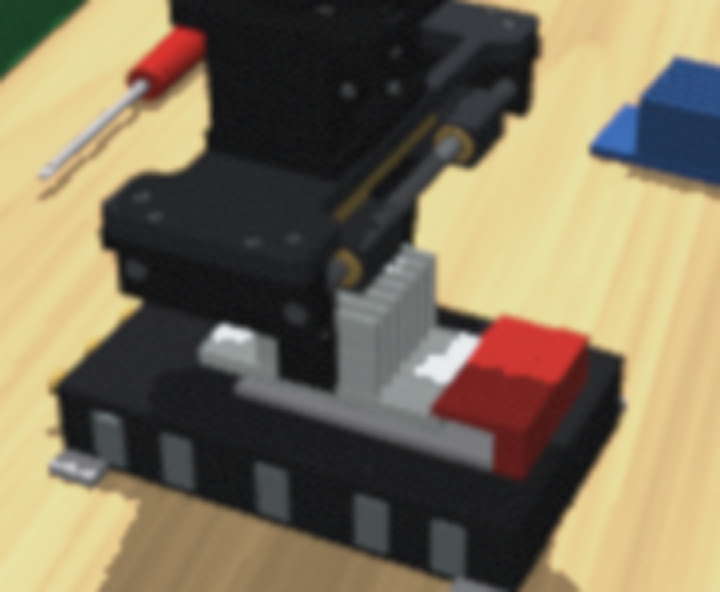

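View pics/top12.png

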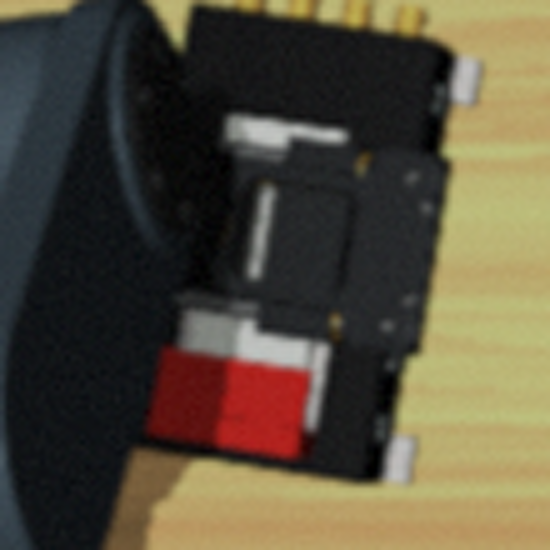

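The plate tip has reached and entered under the lip cleanly and straight. Continuing.

```bash
python3 -m creep '[[[0,0,-5],0,0],[[0,0,-5],0,0],[[0,0,-5],0,0],[[0,0,-3],0,0],[[0,0,0],0,0]]'
python3 go.py .5246 .1768 .0173 -1.730
python3 -m creep '[[[0,0,-2],0,0],[[0,0,-1],0,0],[[0,0,0],0,0]]'
python3 go.py .5246 .1768 .0173 -1.730
```

```text
time: 13.4
position: [0.5305, 0.1754, 0.0173]
tool_rot: [0.457, -0.538, 0.539, -0.46]
ft_force: [3.4, 1.3, 6.5]
grip_width: 0.0496
t 13.4 pos [0.5305 0.1754 0.0173] shift [-0.5 -0.1 -6. ] turn -0.001 tilt [ 0.004  0.001 -1.   ] F [3.4 1.3 6.5] w 0.0496
time: 13.7
position: [0.5282, 0.1758, 0.0173]
tool_rot: [0.457, -0.537, 0.539, -0.46]
ft_force: [3.4, -0.6, 6.7]
grip_width: 0.0501
t 13.7 pos [0.5282 0.1758 0.0173] shift [-0.4 -0.  -3.7] turn -0.001 tilt [ 0.005  0.001 -1.   ] F [ 3.4 -0.6  6.7] w 0.0501
```

```bash
python3 -m creep '[[[0,0,-1],0,0],[[0,0,-1],0,0],[[0,0,-1],0,0],[[0,0,0],0,0]]'
python3 -m creep '[[[0,0,-1],0,0],[[0,0,0],0,0]]'
python3 go.py .5246 .1768 .0173 -1.730
```

```text
time: 14.1
position: [0.5254, 0.1762, 0.0173]
tool_rot: [0.457, -0.537, 0.539, -0.46]
ft_force: [4.7, 0.9, 6.3]
grip_width: 0.0497
time: 14.3
position: [0.5249, 0.1763, 0.0173]
tool_rot: [0.457, -0.537, 0.54, -0.46]
ft_force: [4.3, -0.4, 5.1]
grip_width: 0.0498
t 14.3 pos [0.5249 0.1763 0.0173] shift [-0.4  0.  -0.4] turn -0.001 tilt [ 0.006  0.001 -1.   ] F [ 4.3 -0.4  5.1] w 0.0498
```

```bash
python3 -m creep '[[[0,0,-1],0,0],[[0,0,0],0,0]]'
python3 -m creep '[[[0,0,-1],0,0],[[0,0,0],0,0]]'
python3 -m creep '[[[0,0,-1],0,0],[[0,0,0],0,0]]'
python3 go.py .5246 .1768 .0173 -1.730;python3 look.py 13
```

```text
time: 14.5
position: [0.525, 0.1763, 0.0174]
tool_rot: [0.456, -0.537, 0.54, -0.461]
ft_force: [5.9, -1.4, 5.3]
grip_width: 0.0498
time: 14.7
position: [0.525, 0.1763, 0.0176]
tool_rot: [0.456, -0.536, 0.541, -0.461]
ft_force: [6.3, -2.3, 2.8]
grip_width: 0.05
time: 14.9
position: [0.525, 0.1763, 0.0177]
tool_rot: [0.455, -0.536, 0.541, -0.462]
ft_force: [7.6, -2.8, 4.5]
grip_width: 0.0496
t 14.9 pos [0.525  0.1763 0.0177] shift [-0.4  0.4 -0.5] turn -0.001 tilt [ 0.012  0.    -1.   ] F [ 7.6 -2.8  4.5] w 0.0496
```

View pics/side13.png

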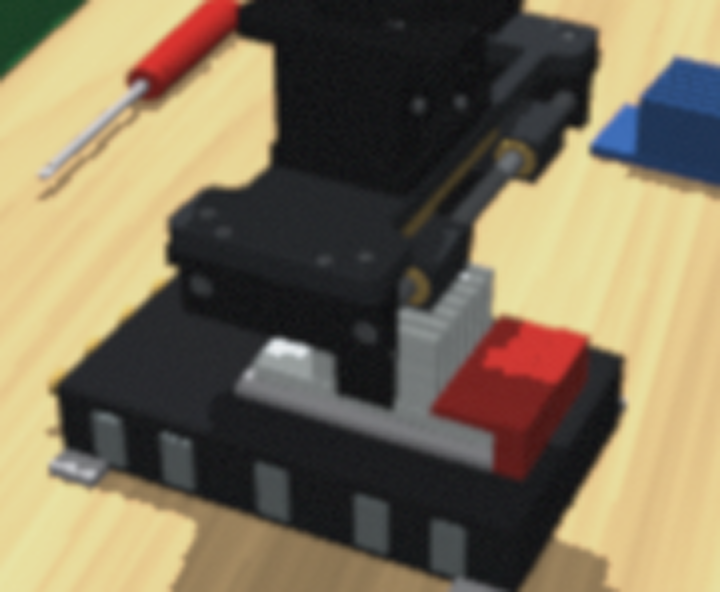

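View pics/top13.png

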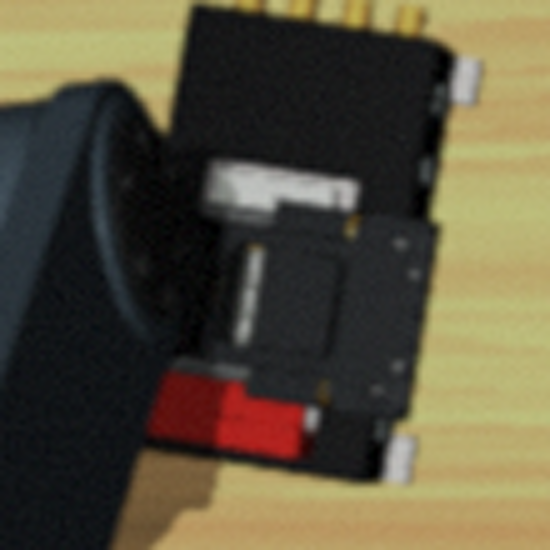

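Motion stalled at the stop at the expected home position while the force built up. The fins stand against the lip edge. I'll relax the preload, then release.

```bash
python3 -m creep '[[[0,-0.5,3],0,0],[[0,0,0],0,0]]'
python3 -m creep '[[[0,0,0],0,1],[[0,0,0],0,1],[[0,0,0],0,1],[[0,0,0],0,1],[[0,0,0],0,1],[[0,0,0],0,1],[[0,0,0],0,1]]'
python3 -m creep '[[[0,0,0],0,1],[[0,-15,0],0,1],[[0,-30,0],0,1],[[0,-40,0],0,1],[[0,-40,0],0,1],[[0,0,0],0,1]]'
python3 look.py 14
```

```text
time: 15.2
position: [0.5248, 0.1763, 0.0174]
tool_rot: [0.457, -0.537, 0.54, -0.46]
ft_force: [5.1, -0.2, 3.3]
grip_width: 0.0499
time: 15.9
position: [0.522, 0.1761, 0.0167]
tool_rot: [-0.458, 0.538, -0.538, 0.458]
ft_force: [0.8, -1.2, -0.5]
grip_width: 0.0863
time: 16.5
position: [0.5266, 0.1768, 0.1473]
tool_rot: [0.455, -0.536, 0.541, -0.462]
ft_force: [0.9, 0.1, -0.5]
grip_width: 0.0871
```

View pics/side14.png

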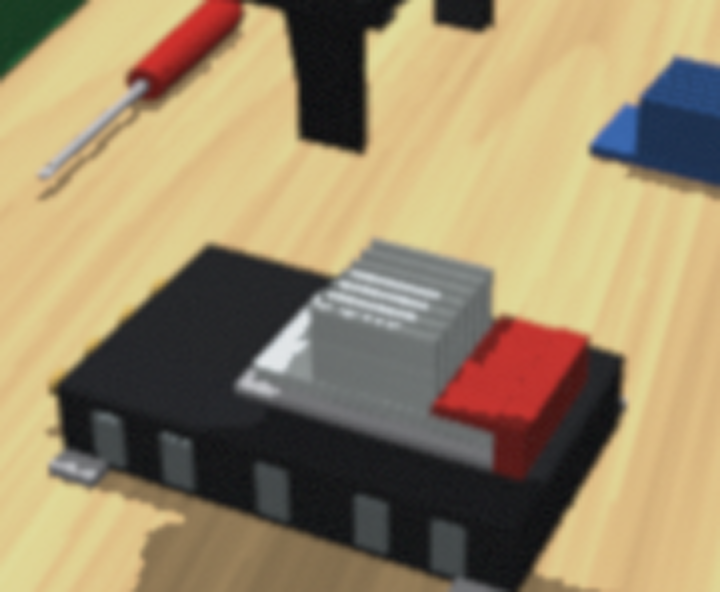

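View pics/top14.png

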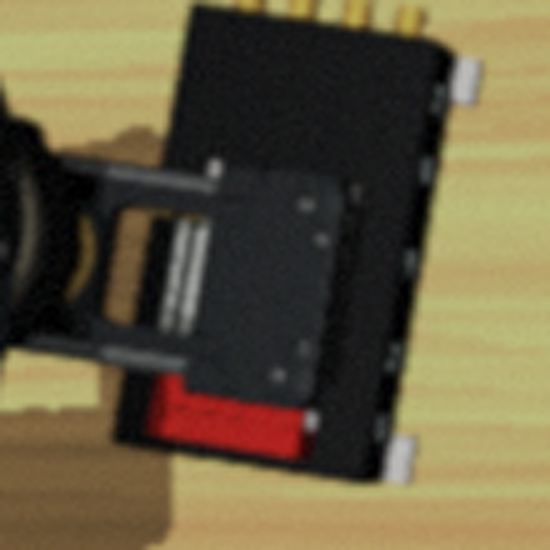

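Released. The sink is flat, with its leading plate under the lip and its fins at the lip edge. I'll move the arm aside for a clear top view.

```bash
python3 -m creep '[[[40,-10,0],0,1],[[40,-10,0],0,1],[[40,0,0],0,1],[[40,0,0],0,1],[[40,0,0],0,1],[[40,0,0],0,1],[[40,0,0],0,1],[[0,0,0],0,1]]'
python3 - <<'E'
from h import *
from rig import robot
c=robot.camera("top"); a=cv2.resize(c["pixels"][140:255,110:205],None,fx=5,fy=5,interpolation=cv2.INTER_CUBIC)
t=np.array([.5493,.1730]);th=2.982;M=np.array([[np.cos(th),-np.sin(th)],[np.sin(th),np.cos(th)]])
for p,z in(((-.025,-.025),.052),((-.025,.025),.052),((0,-.025),.089),((0,.025),.089),((.05,-.025),.089),((.05,.025),.089)):
    u=proj(c,np.r_[M@np.array(p)+t,z])[0]; cv2.circle(a,(int((u[0]-110+.5)*5),int((u[1]-140+.5)*5)),2,(0,255,0),-1)
cv2.imwrite("pics/top15.png",a[:,:,::-1]); cv2.imwrite("pics/top16.png",cv2.resize(c["pixels"],None,fx=1.2,fy=1.2)[:,:,::-1])
E
```

```text
time: 17.4
position: [0.4764, -0.1043, 0.1602]
tool_rot: [-0.458, 0.54, -0.539, 0.456]
ft_force: [0.2, 0.3, -1.2]
grip_width: 0.0869
```

View pics/top15.png

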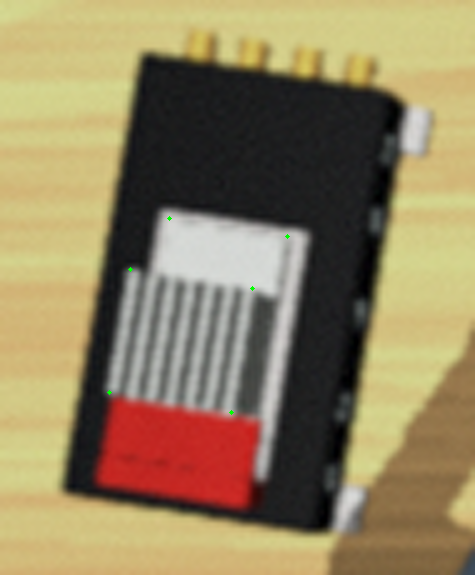

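View pics/top16.png

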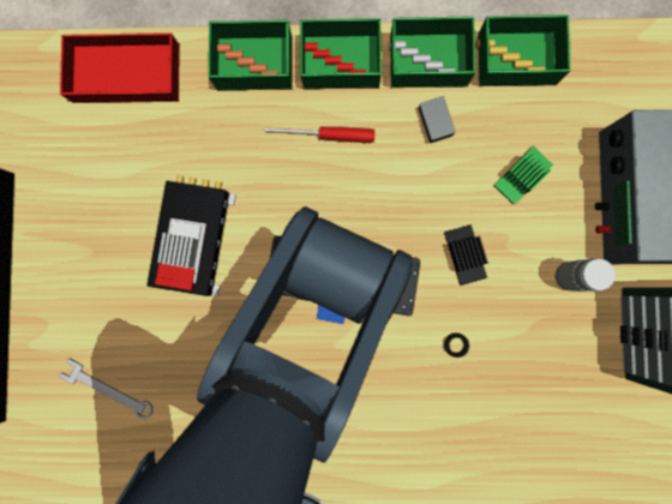

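The projected home corners land on the plate corners and fin rows to within 1 to 2 px, so the sink is home, straight and centred. The arm is clear, so I'm handing in.

```bash
python3 -c "
from rig import robot
print(robot.hand_in())"
```

```text
the job is handed in; nothing more can be done
None
```

The bare heat sink is home on the converter pad and released, and I handed the job in at about 17.5 s. I set it down flat at about x −20 mm (vertical force rose from −2 to +6 N). I then slid it under the lip until it stalled against the stop, let go and moved the arm clear.

**Last checks:**
- **Position:** in the clear top view, the corners projected for the home pose fell within 1–2 px of the real ones. That puts the sink straight, centred to about 3 mm and at the stop. The side view shows it flat, with its plate under the lip.
- **Other sinks:** the arm never touched the black, blue or green sinks. In the last top view the black and green ones look unmoved. The arm hid most of the blue one there, but it looked unmoved in the side view just before.

**What failed or disagreed:**
- **First grasp:** it closed on nothing. The images showed the fingertips about 45 mm higher than the reported tool height. I allowed for that and the second grasp held, reading 50 mm.
- **Converter angle:** two fits differed by about 0.012 rad, so I used a value between them.

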